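Press a U-bolt over a square tube and through both slots of a floating plate

TASK

Take the U-bolt out of its wooden parking block and set it astride the square steel tube of the clamp stand, with one leg through each slot of the plate under the tube. The plate is somewhere along the tube, not exactly in the middle, so feel for the slots; then push the U-bolt fully home against its stiff keeper until the bow sits flat on the tube, gently and without ramming it, let go, and leave the jar, the tin and the cork alone.

Things in the scene. Friction and masses are not known exactly. Their poses are not given: they have to be found in the camera images.
- u_bolt: Loose plain steel U-bolt, 0.11 to 0.19 kg, standing legs down in the parking block. Two round legs 8 mm thick, flat-ended, centres at y = +19.5 and -19.5 mm, reach from z = 0 up to the bow. The bow is a deep flat bar 14 mm (x) by 47 mm (y) by 28 mm (z), from z = 62 to z = 90 mm: pinch it across its 14 mm. Origin midway between the two leg ends; z points up from the leg ends to the bow.
- park_block: Fixed wooden block 44 x 70 x 36 mm. Two 12 mm square holes, 30 mm deep, at y = +19.5 and -19.5 mm hold the U-bolt's legs loosely (the leg ends stand 6 mm above the bench; the axes of block and U-bolt agree). Origin at the centre of its underside, z up.
- clamp_stand: Fixed dark steel stand, base 156 x 84 mm. Origin at the centre of its underside; x runs along the tube, z up. A square steel tube, 25 x 25 mm and 172 mm long, runs along x, centred at y = 0, from z = 62 to 87 mm, with a slotted plate and a keeper below it.
- plate_level (a point): Point fixed on the stand (axes as the stand) at the middle of the plate's range, level with its top, 60 mm above the bench. Steel plate 86 x 80 x 6 mm with two slots, 11 mm along x, 14 mm along y, centred at y = +/-19.5 mm, open from above beside the tube. It floats along x: the slots have stopped anywhere from x = -12 to +12 mm of this point, unmeasured; about 20 N shifts it.
- keeper_level (a point): Point fixed on the stand (axes as the stand) at the keeper's starting top, 40 mm above the bench, 20 mm under the plate's top. The keeper is a stiff cross bar under the slots, met by both leg ends; it goes down with them under about 9 N plus 0.4 N per cm/s and stays where pushed. The bow reaches the tube after 15 mm of it; the keeper could go 18 mm.
- tube_top (a point): Point in the middle of the upper face of the square tube, 87 mm above the bench, axes as the clamp stand. When the U-bolt is home its bow's underside lies on this face, its leg ends 62 mm below it.
- bow_underside (a point): Point on the U-bolt at the centre of the underside of its bow, 62 mm above the leg ends, between the legs; axes as the U-bolt.
- salt_jar: Bystander: loose jar with a black lid, 58 mm wide, 70 mm tall; origin at the centre of its underside. Leave alone.
- cap_tin: Bystander: loose open tin of ornament caps, 70 mm wide, 32 mm tall; origin at the centre of its underside. Leave alone.
- cork_block: Bystander: loose cork block 64 x 73 x 24 mm; origin at the centre of its underside. Leave alone.
There are look-alikes about, which are no part of the job. Several things have the shape of the u_bolt; the one meant has the colours described above.

How it is judged:
By the outcome, as a careful person would: the job done as asked, in the order asked, and still so for the second after the job is handed in, with the robot touching nothing.
It also fails if it takes over 58 s, if anything falls off the work surface, if the arm or the gripper's body presses on something with over 40 N, if the wrist force passes 120 N, or if a joint passes its speed limit or range.

ROBOT

A 6-joint arm with a two-finger parallel gripper is mounted at the origin on the work surface; the furniture and walls round the work are solid. World frame = base frame: x ahead of the robot, y to its left, z up, the work surface at z = 0. Lengths are in m, angles in degrees, forces in N, time in s.
With the tool pointing down it reaches from about 0.4 to 0.825 m from the base axis. Payload 7 kg.
Tool frame: the origin (TCP) lies at the very end of the fingers, on their centre line; the grasp point (between the pads) lies 19 mm behind it (ctrl.hold_point_z is the distance from the TCP to the grasp point, in m); z points along the fingers, y is the line along which they close (so a half turn about z gives the same grasp; the last joint's range is limited). The gripper opens to 88 mm and grips with 3 to 60 N. Pads are 19 mm wide; open, the fingers measure 130 mm over their backs; the gripper's body (78 mm by 193 mm) begins 47 mm behind the grasp point.
Start: joints at [90.533, 20.546, 0.682, 0, -70.136, -16.507], TCP at [0.186, 0.649, 0.227] pointing down, gripper open.
Joint ranges: [-176.03, 176.03], [-82.01, 121.73], [-58.28, 71.71], [-173.87, 95.51], [-174.79, -0.11], [-173.66, 173.66]. Speed limits (degrees/s): [136.94, 136.94, 172.46, 180, 180, 180].

INTERFACE

Orientations are given as [roll, pitch, yaw] about the fixed x, y, z axes, in that order (R = Rz(yaw) Ry(pitch) Rx(roll)).
In Python, from plant import sensors, viewer, workorder, ctrl gives the robot as it stands.
- The arm moves only by the shell command python3 -m pendant 'ROWS'. ROWS is JSON, a list of rows, each a list of 3 entries, a list of its own where there are three numbers: the opening, from -1 (shut) to 1 (fully open), so that 0 is half open, then the shift along the tool's x, y, z in m, then the turn, a rotation vector about the tool's x, y, z in degrees. A call has 1 to 10 rows; each row is the pose to reach, as a shift and turn from the pose commanded when the call began, along the tool's axes at that moment; what a row does not reach only later rows make up. A row lasts 1/12 s, in which the tool goes at most 41.7 mm and 7.16 degrees, less where a joint would pass 70% of its speed; a pose out of reach is approached as far as the arm can. A call with a gripper value outside its range is refused whole. The fingers move at their own pace and stop on an object; the grip force is fixed at half the most. Time passes only in rows, so rows that repeat a pose let the fingers close. It gives the time, the measured TCP pose, the force, the opening and the grip force at its end, in the units of the state.
- sensors.get_obs(): the state, without advancing time (a new reading comes with each control period).
- viewer.snapshot(name): name is "side" or "top"; returns the picture (400x640x3 uint8, red, green, blue); there is no depth.
- viewer.camera_params(name): a dict with "fx", "fy", "cx", "cy" (pixels), "extrinsics" (4x4, takes a point from world to camera coordinates). Camera axes: x right, y up, looking along -z (the intrinsics and any distortion apply to the point x, -y, -z); pixel columns grow to the right and rows downward; lengths in m; the calibration is good to about 2 mm. A picture is of the moment at which its call begins. camera_params takes no time and is no camera call.
- workorder.close_job(): hands the job in; it is judged then, once.
The state is a dict: "clock": time; "joint_pos": joint angles; "qvel": joint speeds; "tau": joint torques, N m; "tool_pos": TCP position; "orientation": TCP orientation; "force": force on the tool from outside, world axes, zero at the start; "moment": the same for the moment, N m; "opening": finger opening in m; "gripper_force": force on a finger pad.
Only numpy, scipy, OpenCV 4.12 (cv2) and the standard library are available. Lean on these libraries where they do the work, as an engineer would, in place of code of your own. Each camera call takes 0.05 s, during which the arm holds its last target. There are 200 camera calls.

## Working session

There is one attempt and no reset: what is moved stays moved. The work goes in short steps, Python scripts to look and compute and a shell command to move; the robot and the scene stay as the last step left them, time stands still between calls to the robot, and variables do not carry over. Pictures are saved under pics/ and viewed, at most 10 in all, crops included, and the job is handed in when it is done.

```bash
ls; mkdir -p pics; python3 - <<'E'
from plant import sensors, viewer, ctrl
import cv2
print(sensors.get_obs()); print(ctrl.hold_point_z)
for n in("side","top"):
    im=viewer.snapshot(n); cv2.imwrite(f"pics/{n}0.png",im[:,:,::-1]); print(n,viewer.camera_params(n))
E
```

```text
pics
{'clock': 0.0, 'joint_pos': array([ 9.05303657e+01,  2.05888104e+01,  6.35529936e-01, -2.08331843e-02,
       -7.01350137e+01, -1.65075169e+01]), 'qvel': array([ 0.06814142, -0.08262731, -0.01250579, -0.00944287,  0.08631337,
       -0.00944118]), 'tau': array([-2.31169741e-05, -5.82719135e+01,  2.93046659e+01,  6.99694633e+00,
        6.94145914e-03, -1.62413630e-04]), 'tool_pos': array([0.18567611, 0.64846873, 0.2256634 ]), 'orientation': array([ 1.79909780e+02, -6.31289215e-03, -1.59842405e+01]), 'force': array([1.3964163 , 0.20700749, 0.12315677]), 'moment': array([ 0.02076391,  0.04198968, -0.01112413]), 'gripper_force': 0.0, 'opening': 0.08727767585990932}
0.0188
side {'fx': 383.0628189361551, 'fy': 383.0628189361551, 'cx': 321.49936787766956, 'cy': 196.93513793200054, 'extrinsics': array([[ 0.94975067, -0.31294775, -0.00611214, -0.3833169 ],
       [ 0.14612703,  0.42603647,  0.89282687, -0.12161364],
       [-0.27680417, -0.84885607,  0.45035855, -0.8179354 ],
       [ 0.        ,  0.        ,  0.        ,  1.        ]])}
top {'fx': 396.30207577246966, 'fy': 396.30207577246966, 'cx': 320.45382796222293, 'cy': 199.9032556154589, 'extrinsics': array([[-0.02852572, -0.99944258, -0.01734367, -0.01696106],
       [ 0.97994303, -0.03138415,  0.19679099, -0.42319831],
       [-0.19722561, -0.01138221,  0.98029205, -1.04020682],
       [ 0.        ,  0.        ,  0.        ,  1.        ]])}
```

View pics/side0.png

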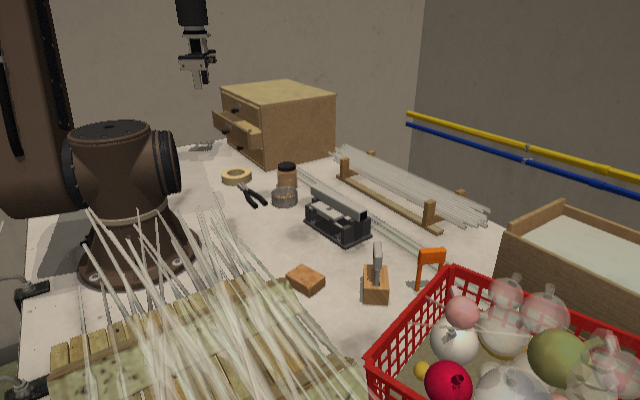

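View pics/top0.png

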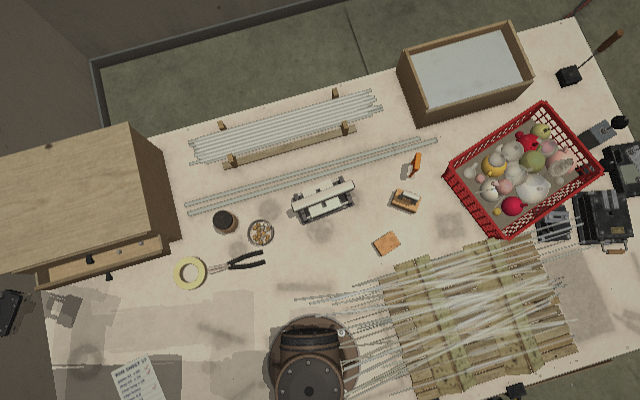

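Side view: the steel U-bolt stands in the block near (376,275), the orange decoy is at (430,262), and the stand is near (337,215). Top view: the block is near (406,200) and the stand near (323,200). I'll zoom in on both.

```bash
python3 - <<'E'
import cv2,numpy as np
t=cv2.imread("pics/top0.png")[165:235,280:440]; s=cv2.imread("pics/side0.png")[175:310,295:455]
cv2.imwrite("pics/tz.png",cv2.resize(t,None,fx=5,fy=5,interpolation=cv2.INTER_CUBIC))
cv2.imwrite("pics/sz.png",cv2.resize(s,None,fx=4,fy=4,interpolation=cv2.INTER_CUBIC))
E
```

```text
(no output)
```

View pics/tz.png

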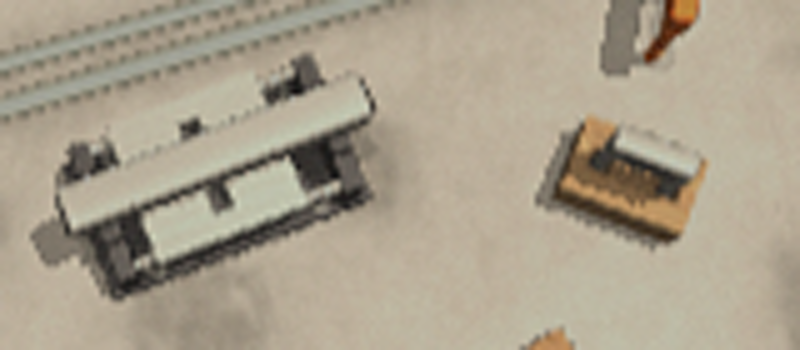

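View pics/sz.png

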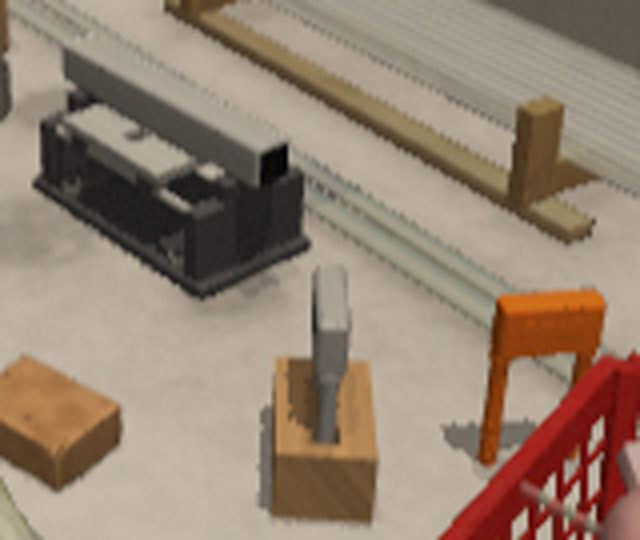

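The top crop shows both slots as dark notches beside the tube, at crop (190,127) and (220,195). The U-bolt's bow top is at crop (658,150). In the side crop the bow is at (330,310).

```bash
cat > h.py <<'E'
import numpy as np, cv2
from scipy.spatial.transform import Rotation as R
from plant import sensors, viewer
def ray(cam,uv):
    p=viewer.camera_params(cam); E=p["extrinsics"]
    d=np.array([(uv[0]-p["cx"])/p["fx"],-(uv[1]-p["cy"])/p["fy"],-1])
    return -E[:3,:3].T@E[:3,3], E[:3,:3].T@d
def at_z(cam,uv,z):
    c,d=ray(cam,uv); return c+d*(z-c[2])/d[2]
def proj(cam,P):
    p=viewer.camera_params(cam); E=p["extrinsics"]; q=E[:3,:3]@P+E[:3,3]
    return np.array([p["cx"]-p["fx"]*q[0]/q[2],p["cy"]+p["fy"]*q[1]/q[2]])
tz=lambda u,v:((u+.5)/5-.5+280,(v+.5)/5-.5+165)
sz=lambda u,v:((u+.5)/4-.5+295,(v+.5)/4-.5+175)
ang=lambda v:np.degrees(np.arctan2(v[1],v[0]))
def to_tool(target,yaw):
    "shift (tool axes, mm) and turn (tool rotvec) from the present pose to a pointing-down pose"
    o=sensors.get_obs(); C=R.from_euler("xyz",o["orientation"],degrees=True)
    T=R.from_euler("xyz",[180,0,yaw],degrees=True)
    return C.inv().apply(target-o["tool_pos"])*1e3,(C.inv()*T).as_rotvec(degrees=True)
E
python3 - <<'E'
from h import *
np.set_printoptions(precision=4,suppress=True)
q=lambda l,z,c="top",f=tz:np.array([at_z(c,f(*p),z) for p in l])
t=q([(58,190),(71,233),(360,73),(375,110)],.087)
L,Rr=t[:2].mean(0),t[2:].mean(0); print("tube",t[:,:2],"len",np.linalg.norm(Rr-L),"w",np.linalg.norm(t[0]-t[1]),"mid",(L+Rr)/2,"yaw",ang(Rr-L), ang(t[2]-t[0]),ang(t[3]-t[1]))
ts=q([(66,50),(65,85),(290,150),(262,183)],.087,"side",sz); print("tube side",ts[:,:2])
s=q([(190,127),(220,195)],.060); u=(Rr-L)/np.linalg.norm(Rr-L); n=np.array([-u[1],u[0],0])
print("slots",s[:,:2],"along",(s-(L+Rr)/2)@u,(s-(L+Rr)/2)@n)
b=q([(618,126),(610,151),(706,156),(697,180)],.096); print("bow top",b[:,:2],"c",b.mean(0),ang(b[2]-b[0]),ang(b[3]-b[1]),np.linalg.norm(b[2]-b[0]),np.linalg.norm(b[0]-b[1]))
k=q([(585,117),(555,190),(680,240),(707,160)],.036); print("block",k[:,:2],k.mean(0),ang(k[2]-k[1]),ang(k[3]-k[0]),[np.linalg.norm(k[i]-k[(i+1)%4]) for i in range(4)])
print("side bow centre top", q([(331,268)],.096,"side",sz))
E
```

```text
tube [[ 0.4087  0.0464]
 [ 0.3857  0.0399]
 [ 0.4665 -0.114 ]
 [ 0.4462 -0.121 ]] len 0.1712088819308131 w 0.02390357220582721 mid [ 0.4268 -0.0372  0.087 ] yaw -69.78360394556948 -70.18270038364929 -69.38785972985484
tube side [[ 0.3866  0.0251]
 [ 0.3726 -0.019 ]
 [ 0.4615 -0.1293]
 [ 0.4342 -0.1559]]
slots [[ 0.4463 -0.023 ]
 [ 0.4085 -0.0381]] along [-0.0065 -0.0054] [ 0.0233 -0.0175]
bow top [[ 0.4315 -0.2458]
 [ 0.4184 -0.2407]
 [ 0.4141 -0.29  ]
 [ 0.4016 -0.2844]] c [ 0.4164 -0.2652  0.096 ] -111.4235619362596 -110.95197449264916 0.04748911315516243 0.014049713194827706
block [[ 0.4504 -0.2402]
 [ 0.41   -0.2211]
 [ 0.3802 -0.2871]
 [ 0.4241 -0.3052]] [ 0.4162 -0.2634  0.036 ] -114.3138985886825 -112.03567201125557 [np.float64(0.04462280214688262), np.float64(0.07234937396311045), np.float64(0.047428653587508064), np.float64(0.07007454220197393)]
side bow centre top [[ 0.4269 -0.2488  0.096 ]]
```

```bash
python3 - <<'E'
from h import *
np.set_printoptions(precision=2,suppress=True)
print(to_tool(np.array([.56,.2,.23]),-70)); print(to_tool(np.array([.4164,-.2652,.15]),-111.3))
E
```

```text
(array([483.33, 328.12,  -3.7 ]), array([ 0.08, -0.05, 54.02]))
(array([473.34, 814.75,  77.03]), array([ 0.06, -0.08, 95.32]))
```

```bash
R='x'; python3 -m pendant '[[0,[0.483,0.328,-0.004],[0,0,54]],[0,[0.483,0.328,-0.004],[0,0,54]],[0,[0.483,0.328,-0.004],[0,0,54]],[0,[0.483,0.328,-0.004],[0,0,54]],[0,[0.483,0.328,-0.004],[0,0,54]],[0,[0.483,0.328,-0.004],[0,0,54]],[0,[0.483,0.328,-0.004],[0,0,54]],[0,[0.483,0.328,-0.004],[0,0,54]],[0,[0.483,0.328,-0.004],[0,0,54]],[0,[0.483,0.328,-0.004],[0,0,54]]]'
python3 - <<'E'
from h import *
np.set_printoptions(precision=2,suppress=True)
print(to_tool(np.array([.57,.1,.23]),-70)); print(to_tool(np.array([.4164,-.2652,.15]),-111.3))
E
```

```text
clock: 0.93
tool_pos: [0.4534, 0.3271, 0.2294]
orientation: [180.0, 0.0, -70.0]
force: [0.7, 1.9, -1.1]
opening: 0.044
gripper_force: 0.0
(array([253.32, -31.79,  -0.65]), array([0.01, 0.  , 0.01]))
(array([543.9 , 237.51,  79.37]), array([ 0.01,  0.  , 41.31]))
```

```bash
python3 -m pendant '[[0,[0.544,0.237,0],[0,0,41.3]],[0,[0.544,0.237,0],[0,0,41.3]],[0,[0.544,0.237,0],[0,0,41.3]],[0,[0.544,0.237,0],[0,0,41.3]],[0,[0.544,0.237,0],[0,0,41.3]],[0,[0.544,0.237,0],[0,0,41.3]],[0,[0.544,0.237,0],[0,0,41.3]],[0,[0.544,0.237,0],[0,0,41.3]],[0,[0.544,0.237,0],[0,0,41.3]],[0,[0.544,0.237,0],[0,0,41.3]]]'
python3 - <<'E'
from h import *
np.set_printoptions(precision=2,suppress=True)
print(to_tool(np.array([.4164,-.2652,.13]),-111.3), sensors.get_obs()["joint_pos"])
E
```

```text
clock: 1.77
tool_pos: [0.4263, -0.0887, 0.2296]
orientation: [-180.0, 0.0, -111.2]
force: [1.5, 0.8, -0.3]
opening: 0.0439
gripper_force: 0.0
(array([168.16, -54.63,  99.59]), array([-0.03,  0.03,  0.06])) [ 14.38  -2.98 -27.43  -0.01 -65.51 -35.62]
```

```bash
python3 -m pendant '[[0,[0.168,-0.055,0],[0,0,0]],[0,[0.168,-0.055,0],[0,0,0]],[0,[0.168,-0.055,0],[0,0,0]],[0,[0.168,-0.055,0],[0,0,0]],[0,[0.168,-0.055,0.1],[0,0,0]],[0,[0.168,-0.055,0.1],[0,0,0]],[0,[0.168,-0.055,0.1],[0,0,0]],[0,[0.168,-0.055,0.1],[0,0,0]]]'
python3 - <<'E'
from h import *
np.set_printoptions(precision=2,suppress=True)
print(to_tool(np.array([.4164,-.2652,.072]),-111.3), sensors.get_obs()["joint_pos"])
a=viewer.snapshot("side")[:,:,::-1];b=viewer.snapshot("top")[:,:,::-1]
o=np.hstack([cv2.resize(x[v-50:v+50,u-66:u+66],None,fx=3,fy=3,interpolation=cv2.INTER_CUBIC) for x,u,v in((a,376,260),(b,406,200))])
cv2.imwrite("pics/c.png",o)
E
```

```text
clock: 2.43
tool_pos: [0.4139, -0.2632, 0.125]
orientation: [179.5, -0.0, -111.4]
force: [0.1, -0.9, -0.1]
opening: 0.0438
gripper_force: 0.0
(array([ 0.95, -3.52, 52.93]), array([ 0.49, -0.04, -0.12])) [ -9.48   8.92 -29.8   -0.08 -51.78 -11.88]
```

View pics/c.png

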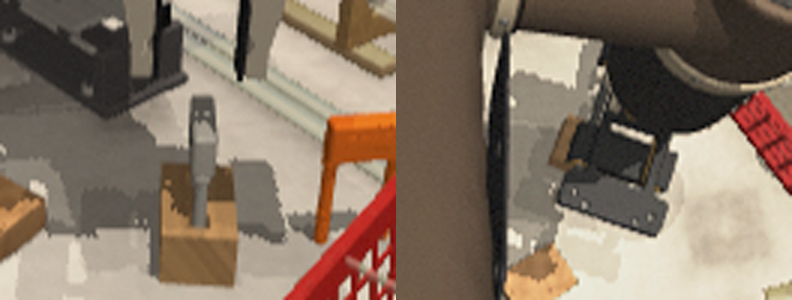

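The fingers straddle the bow: in the side crop the tips are at about (140,75) and (255,80), with the bow at x≈203. I'll descend, grip and lift 4 mm to test the hold.

```bash
python3 -m pendant '[[0,[0,0,0.02],[0,0,0]],[0,[0,0,0.04],[0,0,0]],[0,[0,0,0.05],[0,0,0]],[0,[0,0,0.058],[0,0,0]],[0,[0,0,0.058],[0,0,0]],[0,[0,0,0.058],[0,0,0]]]'; python3 -m pendant '[[-1,[0,0,0],[0,0,0]],[-1,[0,0,0],[0,0,0]],[-1,[0,0,0],[0,0,0]],[-1,[0,0,0],[0,0,0]],[-1,[0,0,0],[0,0,0]],[-1,[0,0,0],[0,0,0]],[-1,[0,0,0],[0,0,0]],[-1,[0,0,0],[0,0,0]]]'
```

```text
clock: 3.03
tool_pos: [0.4186, -0.2634, 0.0727]
orientation: [-179.9, 0.0, -111.2]
force: [0.7, 0.2, -0.4]
opening: 0.0439
gripper_force: 0.0
clock: 3.7
tool_pos: [0.4181, -0.2636, 0.0717]
orientation: [-179.9, 0.0, -111.3]
force: [1.9, -0.6, -0.0]
opening: 0.0137
gripper_force: 29.9
```

```bash
python3 -m pendant '[[-1,[0,0,-0.015],[0,0,0]],[-1,[0,0,-0.035],[0,0,0]],[-1,[0,0,-0.06],[0,0,0]],[-1,[0,0,-0.09],[0,0,0]],[-1,[0,0,-0.115],[0,0,0]],[-1,[0,0,-0.12],[0,0,0]],[-1,[0,0,-0.12],[0,0,0]]]'
python3 - <<'E'
from h import *
np.set_printoptions(precision=4,suppress=True)
u=np.array([np.cos(np.radians(-69.8)),np.sin(np.radians(-69.8)),0]); mid=np.array([.4268,-.0372,.087])
S=mid+u*-.006; print("slot pt",S)
tx=np.array([np.cos(np.radians(-159.8)),np.sin(np.radians(-159.8)),0]) 
T=S-tx*.002; T[2]=.192; print(T,to_tool(T,-159.8))
E
```

```text
clock: 4.28
tool_pos: [0.4181, -0.2635, 0.193]
orientation: [-179.8, 0.0, -111.3]
force: [-1.1, 0.6, -2.9]
opening: 0.014
gripper_force: 29.9
slot pt [ 0.4247 -0.0316  0.087 ]
[ 0.4266 -0.0309  0.192 ] (array([-219.839 ,   76.485 ,    0.9425]), array([-0.1429,  0.1048, 48.5252]))
```

```bash
python3 -m pendant '[[-1,[-0.04,0.014,0],[0,0,7]],[-1,[-0.08,0.028,0],[0,0,14]],[-1,[-0.12,0.042,0],[0,0,21]],[-1,[-0.155,0.054,0],[0,0,28]],[-1,[-0.19,0.066,0],[0,0,35]],[-1,[-0.22,0.0765,0],[0,0,42]],[-1,[-0.22,0.0765,0],[0,0,48.5]],[-1,[-0.22,0.0765,0],[0,0,48.5]],[-1,[-0.22,0.0765,0],[0,0,48.5]],[-1,[-0.22,0.0765,0],[0,0,48.5]]]'
python3 - <<'E'
from h import *
np.set_printoptions(precision=2,suppress=True)
print(sensors.get_obs()["joint_pos"],to_tool(np.array([.4266,-.0309,.1575]),-159.8))
a=viewer.snapshot("side")[:,:,::-1];b=viewer.snapshot("top")[:,:,::-1]
cv2.imwrite("pics/sb.png",a);cv2.imwrite("pics/tb.png",b)
o=np.hstack([cv2.resize(x[v-60:v+50,u-50:u+50],None,fx=4,fy=4,interpolation=cv2.INTER_CUBIC) for x,u,v in((a,337,205),(b,330,195))])
cv2.imwrite("pics/d.png",o)
E
```

```text
clock: 5.12
tool_pos: [0.4251, -0.0306, 0.1902]
orientation: [180.0, -0.1, -159.5]
force: [-1.2, -0.6, -2.2]
opening: 0.0137
gripper_force: 29.9
[ 22.6   -1.89 -31.89  -0.02 -60.15 -92.1 ] (array([-1.39, -0.79, 32.67]), array([ 0.01, -0.15,  0.29]))
```

View pics/d.png

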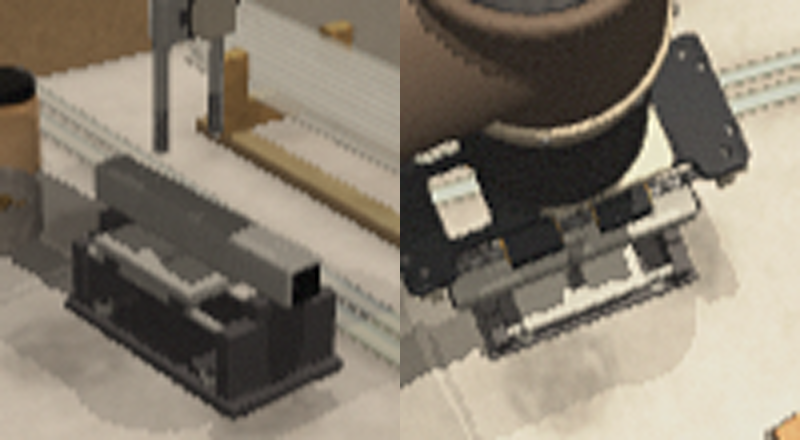

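Side crop: the leg ends hang at about (162,150) and (215,132), above the slot area. The near slot shows at crop (575,265) in the top view. I'll locate the legs by ray to check the offset.

```bash
python3 - <<'E'
from h import *
np.set_printoptions(precision=4,suppress=True)
o=sensors.get_obs()["tool_pos"]; z=o[2]-.066
u=np.array([np.cos(np.radians(-69.8)),np.sin(np.radians(-69.8)),0]); n=np.array([-u[1],u[0],0]); mid=np.array([.4268,-.0372,0])
f=lambda a,b:((a+.5)/4-.5+287,(b+.5)/4-.5+145)
print(o,"tcp",(o-mid)@u,(o-mid)@n)
for p in((162,149),(215,131)):
    P=at_z("side",f(*p),z); print(P,(P-mid)@u,(P-mid)@n)
# leg at ideal places: predicted pixels
for s in(-1,1):
    P=mid+u*-.006+n*.0195*s; P[2]=z; q=proj("side",P); print((q[0]-287+.5)*4-.5,(q[1]-145+.5)*4-.5)
# slots in side0 zoom: near slot seen at sz(135,133)
for p in((135,133),):
    P=at_z("side",sz(*p),.06); print("slot side",(P-mid)@u,(P-mid)@n)
E
```

```text
[ 0.4254 -0.0313  0.1906] tcp -0.006049165541461912 0.0007509054285472863
[ 0.4053 -0.0369  0.1246] -0.0077146508047437855 -0.020102134195158036
[ 0.4415 -0.0235  0.1246] -0.007768472780222348 0.01849851804860212
164.82185000487243 149.71665963192459
218.40323391542051 131.52914499385292
slot side -0.005328122358689819 -0.01833896870725819
```

```bash
python3 -m pendant '[[-1,[-0.001,-0.001,0.01],[0,0,0]],[-1,[-0.001,-0.001,0.025],[0,0,0]],[-1,[-0.001,-0.001,0.04],[0,0,0]],[-1,[-0.001,-0.001,0.05],[0,0,0]],[-1,[-0.001,-0.001,0.058],[0,0,0]],[-1,[-0.001,-0.001,0.058],[0,0,0]],[-1,[-0.001,-0.001,0.058],[0,0,0]]]'
python3 -m pendant '[[-1,[0,0,0.002],[0,0,0]],[-1,[0,0,0.004],[0,0,0]],[-1,[0,0,0.006],[0,0,0]],[-1,[0,0,0.008],[0,0,0]],[-1,[0,0,0.01],[0,0,0]],[-1,[0,0,0.01],[0,0,0]]]'
```

```text
clock: 5.8
tool_pos: [0.4271, -0.0319, 0.1332]
orientation: [-180.0, -0.1, -159.8]
force: [1.2, 0.2, -1.4]
opening: 0.0137
gripper_force: 29.9
clock: 6.3
tool_pos: [0.4271, -0.0312, 0.1231]
orientation: [180.0, -0.0, -159.8]
force: [-0.1, -0.3, -1.8]
opening: 0.0138
gripper_force: 29.9
```

```bash
python3 -m pendant '[[-1,[0,0,0.002],[0,0,0]],[-1,[0,0,0.004],[0,0,0]],[-1,[0,0,0.006],[0,0,0]],[-1,[0,0,0.006],[0,0,0]],[-1,[0,0,0.006],[0,0,0]]]'
```

```text
clock: 6.72
tool_pos: [0.4272, -0.0312, 0.1173]
orientation: [-180.0, -0.0, -159.8]
force: [0.3, -0.2, -1.6]
opening: 0.0136
gripper_force: 29.9
```

No contact force with the leg ends 9 mm below the plate's top, so both legs are in the slots. On to the keeper.

```bash
python3 -m pendant '[[-1,[0,0,0.002],[0,0,0]],[-1,[0,0,0.004],[0,0,0]],[-1,[0,0,0.006],[0,0,0]],[-1,[0,0,0.008],[0,0,0]],[-1,[0,0,0.009],[0,0,0]],[-1,[0,0,0.01],[0,0,0]],[-1,[0,0,0.011],[0,0,0]],[-1,[0,0,0.012],[0,0,0]],[-1,[0,0,0.013],[0,0,0]],[-1,[0,0,0.013],[0,0,0]]]'
```

```text
clock: 7.55
tool_pos: [0.4275, -0.0313, 0.1048]
orientation: [-180.0, 0.0, -159.8]
force: [-2.0, 0.2, 3.1]
opening: 0.0136
gripper_force: 30.0
```

```bash
python3 -m pendant '[[-1,[0,0,0.001],[0,0,0]],[-1,[0,0,0.002],[0,0,0]],[-1,[0,0,0.003],[0,0,0]],[-1,[0,0,0.004],[0,0,0]],[-1,[0,0,0.005],[0,0,0]],[-1,[0,0,0.006],[0,0,0]],[-1,[0,0,0.007],[0,0,0]],[-1,[0,0,0.008],[0,0,0]],[-1,[0,0,0.009],[0,0,0]],[-1,[0,0,0.01],[0,0,0]]]'
python3 -m pendant '[[-1,[0,0,0.0005],[0,0,0]],[-1,[0,0,0.001],[0,0,0]],[-1,[0,0,0.0015],[0,0,0]],[-1,[0,0,0.0015],[0,0,0]]]'
```

```text
clock: 8.38
tool_pos: [0.4276, -0.0312, 0.095]
orientation: [-180.0, 0.0, -159.8]
force: [-2.0, -0.2, 7.6]
opening: 0.0139
gripper_force: 30.0
clock: 8.72
tool_pos: [0.4275, -0.0312, 0.0934]
orientation: [-180.0, 0.0, -159.8]
force: [-2.0, -0.6, 5.8]
opening: 0.0141
gripper_force: 30.0
```

```bash
python3 -m pendant '[[-1,[0,0,0.0005],[0,0,0]],[-1,[0,0,0.001],[0,0,0]],[-1,[0,0,0.001],[0,0,0]]]'
python3 -m pendant '[[-1,[0,0,0.0005],[0,0,0]],[-1,[0,0,0.001],[0,0,0]],[-1,[0,0,0.001],[0,0,0]]]'
```

```text
clock: 8.97
tool_pos: [0.4275, -0.0312, 0.0924]
orientation: [-180.0, 0.0, -159.8]
force: [-1.6, 0.7, 6.3]
opening: 0.0142
gripper_force: 30.0
clock: 9.22
tool_pos: [0.4276, -0.0312, 0.0914]
orientation: [-180.0, 0.0, -159.8]
force: [-2.6, -1.4, 7.3]
opening: 0.0139
gripper_force: 30.0
```

```bash
python3 -m pendant '[[-1,[0,0,0.0005],[0,0,0]],[-1,[0,0,0.001],[0,0,0]],[-1,[0,0,0.001],[0,0,0]]]'
python3 -m pendant '[[-1,[0,0,0.0005],[0,0,0]],[-1,[0,0,0.0005],[0,0,0]],[-1,[0,0,0.0005],[0,0,0]]]'
```

```text
clock: 9.47
tool_pos: [0.4276, -0.0313, 0.0906]
orientation: [-180.0, 0.0, -159.8]
force: [-3.0, -0.4, 8.3]
opening: 0.0136
gripper_force: 30.0
clock: 9.72
tool_pos: [0.4276, -0.0313, 0.0906]
orientation: [-180.0, 0.0, -159.7]
force: [-5.1, 0.5, 15.4]
opening: 0.0139
gripper_force: 30.0
```

The tool has stalled at 0.0906 m and the force is rising, so the bow is on the tube. One more small press to confirm, then look.

```bash
python3 -m pendant '[[-1,[0,0,0.0005],[0,0,0]],[-1,[0,0,0.0005],[0,0,0]],[-1,[0,0,0.0005],[0,0,0]]]'
python3 -m pendant '[[-0.5,[0,0,-0.001],[0,0,0]],[-0.5,[0,0,-0.001],[0,0,0]],[-0.5,[0,0,-0.001],[0,0,0]],[-0.5,[0,0,-0.001],[0,0,0]],[-0.3,[0,0,-0.001],[0,0,0]],[-0.3,[0,0,-0.001],[0,0,0]]]'
python3 -m pendant '[[-0.3,[0,0,-0.01],[0,0,0]],[-0.3,[0,0,-0.03],[0,0,0]],[-0.3,[0,0,-0.06],[0,0,0]],[-0.3,[0,0,-0.1],[0,0,0]],[-0.3,[0,0,-0.12],[0,0,0]],[-0.3,[0,0,-0.12],[0,0,0]],[-0.3,[0,0,-0.12],[0,0,0]]]'
python3 - <<'E'
from h import *
a=viewer.snapshot("side")[:,:,::-1]
cv2.imwrite("pics/e.png",cv2.resize(a[140:260,270:430],None,fx=5,fy=5,interpolation=cv2.INTER_CUBIC))
E
```

```text
clock: 9.97
tool_pos: [0.4277, -0.0313, 0.0905]
orientation: [-180.0, 0.0, -159.7]
force: [-8.0, 1.2, 22.3]
opening: 0.0133
gripper_force: 30.0
clock: 10.47
tool_pos: [0.4272, -0.0312, 0.0897]
orientation: [-180.0, -0.0, -159.8]
force: [0.7, 0.3, -0.2]
opening: 0.029
gripper_force: 0.0
clock: 11.05
tool_pos: [0.4279, -0.0309, 0.211]
orientation: [180.0, 0.2, -159.8]
force: [-0.8, 0.1, -1.5]
opening: 0.0309
gripper_force: 0.0
```

View pics/e.png

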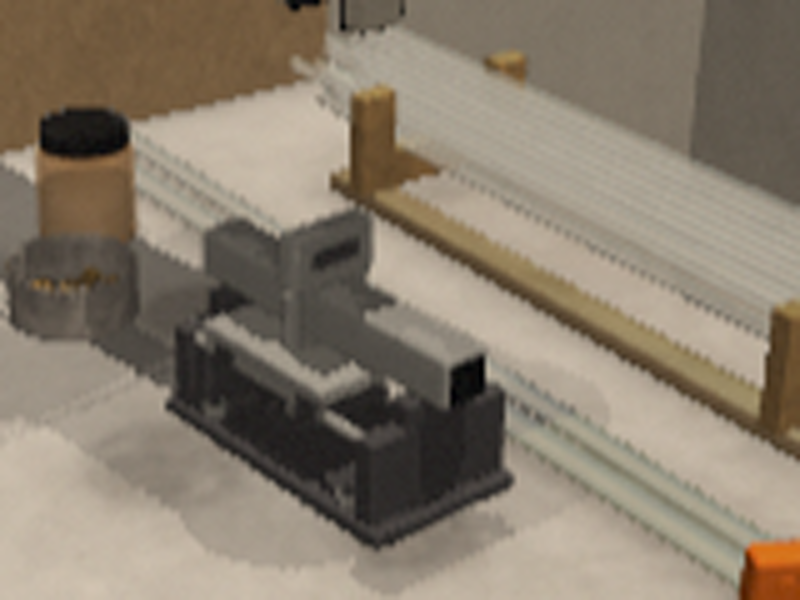

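The U-bolt sits astride the tube at about (325,250), its bow flat on the tube and the near leg in its slot at (293,330). The jar and tin stand undisturbed, and the gripper is clear above.

```bash
python3 -m pendant '[[-0.3,[0,0,0],[0,0,0]],[-0.3,[0,0,0],[0,0,0]],[-0.3,[0,0,0],[0,0,0]]]'; python3 -c "
from plant import workorder
print(workorder.close_job())"
```

```text
clock: 11.35
tool_pos: [0.4268, -0.0314, 0.209]
orientation: [180.0, -0.1, -159.8]
force: [-0.4, 0.6, 0.6]
opening: 0.0307
gripper_force: 0.0
the job is handed in; nothing more can be done
None
```

The U-bolt is astride the tube with its legs through the plate's slots and its bow pressed flat on the tube (about 22 N at most in the readings); I released it, left the jar, tin and cork untouched, and handed the job in at about 11.4 s.

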